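# Open the burnisher's gear cover and hold it

### The arm

A 6-joint arm with a two-finger parallel gripper is mounted at the origin on the work surface. World frame = base frame: x ahead of the robot, y to its left, z up, the work surface at z = 0. Lengths are in m, angles in rad, forces in N, time in s.
With the tool pointing down it reaches from about 0.35 to 0.975 m from the base axis. Payload 4.9 kg.
Tool frame: the origin (TCP) lies on the centre line of the jaws, within the pads' length; the fingertips stand 22 mm ahead of it and the grasp point (between the pads) lies 3 mm ahead of it; z points along the fingers, y is the direction in which the jaws open and shut (so a half turn about z gives the same grasp; the last joint's range is limited). The gripper opens to 85 mm and grips with 20 to 120 N. Pads are 22 mm wide; open, the fingers measure 114 mm over their backs; the gripper's body (76 mm by 85 mm) begins 54 mm behind the grasp point. The pads swing forward as they close: fully open they stand 13 mm farther back than shut.
Start: joints at [-1.326, 0.053, 1.613, -0, 1.476, -0.119], TCP at [0.222, -0.584, 0.253] pointing down, gripper open.
Joint ranges: [-3.01, 3.01], [-1.01, 2.22], [0.06, 2.58], [-1.02, 4.17], [0.09, 2.62], [-3.14, 3.14]. Speed limits (rad/s): [2.57, 2.57, 3.14, 3.14, 3.14, 3.14].

### API

Orientations are given as a 3x3 rotation matrix whose columns are the frame's x, y, z axes.
In Python, from plant import arm, cams, close_job gives the robot as it stands.
- The arm moves only by the tool send_rows, never from a script. Its argument "commands" is a list of rows, each a list of 6 numbers: the shift along the tool's x, y, z in cm, then the turn, a rotation vector about the tool's x, y, z in degrees. A call has 1 to 5 rows; each row shifts and turns the commanded pose from where the row before left it, along the tool's axes as they then stand; what a row does not reach is not made up. A row lasts 1/12 s, in which the tool goes at most 41.7 mm and 7.16 degrees, less where a joint would pass 70% of its speed; a pose out of reach is approached as far as the arm can. A call is refused whole if a number of a shift passes 4.17 or a number of a turn 7.16, either way. A call with a gripper value outside its range is refused whole. "fingers" is the gripper command: -1 is fully open, 1 is shut, values between are in proportion, set as the call begins (left out, the last holds). The fingers move at their own pace and stop on an object; the grip force is fixed at half the most. Time passes only in rows, so rows that do not move let the fingers close. It gives the time, the measured TCP pose, the force and the opening at its end, in the units of the state.
- arm.observe(): the state, without advancing time (a new reading comes with each control period).
- cams.snapshot(name): name is "scene" or "top" or "wrist"; returns (picture, depth): 420x560x3 uint8, red, green, blue; 420x560 float32, m along the optical axis (not along the pixel's ray), 0 where there is no reading.
- cams.calibration(name): a dict with "camera_matrix" (3x3 intrinsics, pixels), "cam_to_world" (4x4, takes a point from camera to world coordinates). Camera axes: x right, y down, z forward; pixel columns grow to the right and rows downward; lengths in m; the calibration is good to about 2 mm. A picture is of the moment at which its call begins: read the wrist's pose just before it. calibration takes no time and is no camera call; for the wrist camera it gives the pose at the moment of the call.
- close_job(): hands the job in, once; it reports no verdict.
The state is a dict: "time": time; "joint_positions": joint angles; "dq": joint speeds; "joint_efforts": joint torques, N m; "tcp_pos": TCP position; "tcp_rot": TCP orientation; "force": force on the tool from outside, world axes, zero at the start; "moment": the same for the moment, N m; "width": finger opening in m.
Only numpy, scipy, OpenCV 4.12 (cv2) and the standard library are available. Lean on these libraries where they do the work, as an engineer would, in place of code of your own. Each camera call takes 0.05 s, during which the arm holds its last target. There are 200 camera calls.

### The job

Open the gear cover of the edge-burnishing machine and hold it for the leatherworker across the bench: first take the wax bar off the cover and lay it flat and lengthwise along the narrow top of the tool stand's upright board. Then pull up on the cover's round knob before turning it, to feel whether the latch is caught; if it is, give the knob about a quarter turn to release it, and raise the cover to about 40 degrees. Finish while holding the cover there with the fingers, and leave the maul, thread cone and jar where they stand.

Things in the scene. Friction and masses are not known exactly. Their poses are not given: they have to be found in the camera images.
- machine: Edge-burnishing machine fixed to the bench: grey gear housing 220 (x) by 150 (y) mm, 125 mm high, foot 250 by 180 mm; ribbed motor out to y = -200 mm (top 112 mm high); spindle with sanding drum and wooden mandrel out to y = +218 mm (top 94 mm high). Origin at the housing's centre on the bench, z up; x points away from the cover's hinge, towards the knob.
- cover: Hinged steel gear cover, plate 226 (x, from the hinge) by 158 (y) by 4 mm, about 0.5 kg. Origin mid-hinge at the plate's underside, at (-112, 0, 125) mm in the machine's frame; hinge along the machine's y, on the robot's side. z is its outward normal: up when shut, leaning to the machine's -x as the knob end rises. The hinge stops at 69 degrees: let go, it falls shut. Shut, its top is 129 mm up.
- knob (a point): Middle of the cover's black fluted round knob, 29 mm above the plate, at x = 182, y = 0 mm of the cover's frame. Knob 34 mm in diameter from 12 to 46 mm above the plate, on a neck; both the cover's handle and the latch's knob. This frame is the cover's and does not turn with the knob. Latch caught: the cover lifts only about 3 mm at the knob and stops dead. Free: it lifts with about 3 to 4 N.
- cover_knob (a joint): Turn of the knob from how it was found, rad, counter-clockwise from above; 0 at the start whatever the latch's state. It turns either way (friction 0.06 N m) and stays. On its shaft, unseen under the cover, a double-ended latch bar is clamped at an angle that differs each time; its end may be under a fixed strike. If caught, about 1.4 rad either way frees it; if free, such a turn may catch it.
- wax: Bar of hard wax, 90 (x) by 34 (y) by 24 (z) mm, about 70 g, loose, lying flat on the cover between hinge and knob. Origin at the centre of its underside.
- stand: Wooden tool stand fixed to the bench: a foot 270 (x) by 90 (y) by 16 mm with an upright board 28 mm thick (y), 180 mm long (x = -125 to +55 mm), its flat top 90 mm above the bench; at the +x end (x = 70 to 126 mm) a low block with three awls, handles up, 128 mm high. Origin at the centre of its underside.
- ledge (a point): Centre of the upright board's top face (28 mm wide, 180 mm long), 90 mm above the bench; x along the board, z up.
- maul: Bystander: turned wooden maul standing on its head, 66 mm in diameter, 190 mm high.
- thread_cone: Bystander: black cone of thread, 64 mm in diameter at the foot, 105 mm high.
- jar: Bystander: amber glass jar of edge dressing with a metal cap, 64 mm in diameter, 75 mm high.

How it is judged:
By the outcome, as a careful person would: the job done as asked, in the order asked, and still so for the second after the job is handed in, while the arm keeps its last pose, push and grip.
It also fails if it takes over 64 s, if anything falls off the work surface, if the arm or the gripper's body presses on something with over 40 N, if the wrist force passes 120 N, or if a joint passes its speed limit or range.

## Working session

There is one attempt and no reset: what is moved stays moved. The work goes in short steps, Python scripts to look and compute and a tool call to move; the robot and the scene stay as the last step left them, time stands still between calls to the robot, and variables do not carry over. Pictures are saved under pics/ and viewed, about 8 in all and at most 12, crops included, and the job is handed in when it is done.

Besides the shell and the picture viewer there is one more tool, called after ">>>" as name(argument=value, ...), one argument or row to a line, values as JSON. send_rows: Moves the arm, as the interface text tells. Its arguments: {"type":"object","properties":{"commands":{"type":"array","items":{"type":"array","items":{"type":"number"}}},"fingers":{"type":"number"}},"required":["commands"]}

```bash
ls; mkdir -p pics; python3 - <<'E'
from plant import arm,cams
import cv2,numpy as np
s=arm.observe();print({k:np.round(v,3).tolist() for k,v in s.items()})
for n in("scene","top"):
    p,d=cams.snapshot(n);cv2.imwrite(f"pics/{n}0.png",p[...,::-1]);np.savez(f"{n}0.npz",p=p,d=d)
    c=cams.calibration(n);print(n,np.round(c["camera_matrix"],1).tolist(),np.round(c["cam_to_world"],3).tolist())
E
```

```text
pics
{'time': 0.0, 'joint_positions': [-1.326, 0.053, 1.614, -0.0, 1.476, -0.119], 'dq': [0.001, 0.001, 0.001, -0.001, 0.001, -0.001], 'joint_efforts': [-0.001, -39.368, -37.018, -0.0, 0.007, 0.0], 'tcp_pos': [0.222, -0.584, 0.252], 'tcp_rot': [[0.935, 0.356, -0.001], [0.356, -0.935, 0.002], [0.0, -0.002, -1.0]], 'force': [0.186, -0.263, 0.405], 'moment': [-0.024, -0.052, -0.016], 'width': 0.085}
scene [[387.1, 0.0, 282.5], [0.0, 387.1, 208.9], [0.0, 0.0, 1.0]] [[-0.609, 0.431, -0.666, 1.128], [0.793, 0.331, -0.511, 0.36], [-0.0, -0.839, -0.544, 0.554], [0.0, 0.0, 0.0, 1.0]]
top [[528.4, 0.0, 278.3], [0.0, 528.4, 219.0], [0.0, 0.0, 1.0]] [[0.005, -0.991, 0.133, 0.469], [-1.0, -0.007, -0.014, -0.025], [0.015, -0.133, -0.991, 1.172], [0.0, 0.0, 0.0, 1.0]]
```

View pics/top0.png

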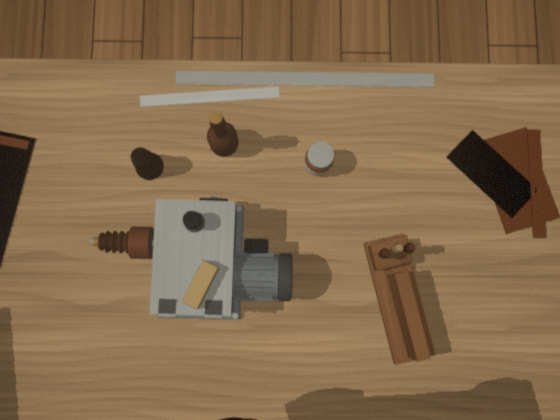

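View pics/scene0.png

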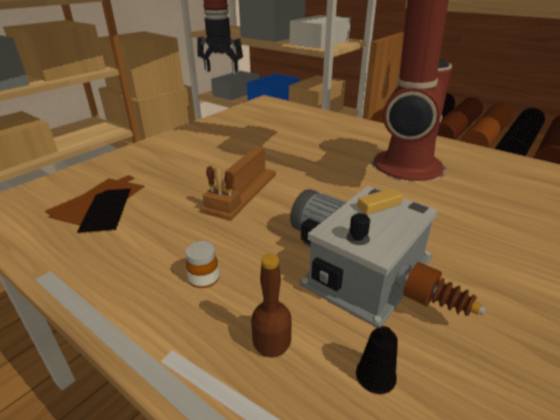

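The top view shows the cover spanning about (152–238, 200–318), the knob at (193,221), the wax at (201,284) and the board top around (408,312). The awls are at (397,250), the maul at (222,135), the cone at (148,163) and the jar at (319,157). Next I'll measure these.

```bash
cat > h.py <<'E'
import numpy as np,cv2
from plant import arm,cams
def cloud(name,d):
    c=cams.calibration(name);K=c["camera_matrix"];T=c["cam_to_world"]
    v,u=np.mgrid[:d.shape[0],:d.shape[1]]
    P=np.stack([(u-K[0,2])/K[0,0]*d,(v-K[1,2])/K[1,1]*d,d],-1)
    return P@T[:3,:3].T+T[:3,3]
def rect(P,m):
    m=cv2.morphologyEx(m.astype(np.uint8),cv2.MORPH_OPEN,np.ones((3,3)))
    n,l,st,_=cv2.connectedComponentsWithStats(m)
    k=1+np.argmax(st[1:,4]);q=P[l==k]
    (c,s,a)=cv2.minAreaRect((q[:,:2]*1000).astype(np.float32))
    return np.round(c,1),np.round(s,1),round(a,1),np.round(np.median(q[:,2])*1000,1),len(q),np.round(cv2.boxPoints((c,s,a))).tolist()
E
python3 - <<'E'
from h import *
z=np.load("top0.npz");p,d=z["p"],z["d"];P=cloud("top",d);Z=P[...,2]
v,u=np.mgrid[:420,:560]
def box(a,b,c,e):return (u>=a)&(u<=b)&(v>=c)&(v<=e)
hsv=cv2.cvtColor(p,cv2.COLOR_RGB2HSV)
print("depth bench",np.median(Z[box(300,350,200,240)]))
print("cover",rect(P,box(140,250,190,330)&(abs(Z-.129)<.008)))
print("cover+",rect(P,box(140,250,190,330)&(Z>.12)))
print("wax",rect(P,box(170,230,250,320)&(hsv[...,1]>90)&(Z>.12)))
print("waxZ",rect(P,box(170,230,250,320)&(Z>.143)))
print("knob",rect(P,box(175,215,200,240)&(Z>.160)))
print("board",rect(P,box(360,440,265,370)&(abs(Z-.09)<.008)))
print("foot",rect(P,box(340,460,230,370)&(Z>.008)))
print("awls",rect(P,box(360,440,225,265)&(Z>.05)))
for n,b in dict(maul=(200,245,100,165),cone=(125,170,140,185),jar=(300,340,135,180)).items():
    print(n,rect(P,box(*b)&(Z>.05))[:4],Z[box(*b)].max())
E
```

```text
depth bench 0.00018647564640139613
cover (array([531.3, 128.9]), array([158.9, 231.5]), 88.8, np.float64(129.1), 8146, [[414.0, 52.0], [645.0, 47.0], [649.0, 206.0], [417.0, 211.0]])
cover+ (array([531. ,  91.3]), array([234.7, 231.3]), 89.1, np.float64(129.4), 9379, [[414.0, -24.0], [645.0, -28.0], [648.0, 207.0], [417.0, 210.0]])
wax (array([457.1,  59.1]), array([145.2,  88.4]), 66.6, np.float64(152.8), 816, [[388.0, 10.0], [469.0, -25.0], [526.0, 108.0], [445.0, 143.0]])
waxZ (array([457.5,  59.6]), array([145.2,  90.2]), 65.8, np.float64(152.7), 859, [[387.0, 12.0], [469.0, -25.0], [528.0, 107.0], [446.0, 144.0]])
knob (array([601.6, 126.4]), array([33. , 30.7]), 89.3, np.float64(174.1), 258, [[586.0, 110.0], [617.0, 110.0], [617.0, 143.0], [586.0, 143.0]])
board (array([ 419.5, -312.5]), array([180.1,  29.9]), 13.5, np.float64(90.2), 1306, [[328.0, -319.0], [335.0, -348.0], [511.0, -306.0], [504.0, -277.0]])
foot (array([ 426.9, -197.1]), array([270.4, 313.2]), 14.1, np.float64(48.0), 5371, [[258.0, -78.0], [334.0, -382.0], [596.0, -316.0], [520.0, -12.0]])
awls (array([ 520.5, -170.3]), array([ 53.9, 306.9]), 14.4, np.float64(55.4), 672, [[456.0, -28.0], [533.0, -326.0], [585.0, -312.0], [508.0, -15.0]])
maul (array([652.4,  19.5]), array([372.1,  64.3]), 23.5, np.float64(84.6)) 1.1722146539959863
cone (array([606.6, 128.2]), array([409.2,  48.5]), 41.3, np.float64(89.2)) 1.1722146539959863
jar (array([622.4, -94.4]), array([ 55.2, 332.3]), 75.1, np.float64(74.9)) 1.1722146539959863
```

```bash
python3 - <<'E'
from h import *
z=np.load("top0.npz");p,d=z["p"],z["d"];P=cloud("top",d);Z=P[...,2];Z[d<.1]=-1
v,u=np.mgrid[:420,:560]
def box(a,b,c,e):return (u>=a)&(u<=b)&(v>=c)&(v<=e)
print("waxZ",rect(P,box(170,230,250,320)&(Z>.146)))
print("knob",rect(P,box(175,215,200,240)&(Z>.165)))
print("awls",rect(P,box(360,440,225,265)&(Z>.06)),Z[box(360,440,225,265)].max())
for n,b in dict(maul=(200,245,100,165),cone=(125,170,140,185),jar=(300,340,135,180)).items():
    print(n,rect(P,box(*b)&(Z>.03))[:4],Z[box(*b)].max())
E
```

```text
waxZ (array([480., 110.]), array([34.4, 89.9]), 64.1, np.float64(152.7), 845, [[432.0, 114.0], [513.0, 75.0], [528.0, 106.0], [447.0, 145.0]])
knob (array([601.6, 126.4]), array([33. , 30.7]), 89.3, np.float64(174.1), 251, [[586.0, 110.0], [617.0, 110.0], [617.0, 143.0], [586.0, 143.0]])
awls (array([ 552.2, -278.7]), array([23.5, 68. ]), 13.7, np.float64(115.4), 301, [[533.0, -248.0], [549.0, -315.0], [572.0, -309.0], [556.0, -243.0]]) 0.13153648630570514
maul (array([794.8,  81.5]), array([58.9, 64.6]), 19.0, np.float64(83.2)) 0.19453921888973114
cone (array([743.7, 246.6]), array([47. , 50.2]), 82.9, np.float64(86.2)) 0.11056234250302888
jar (array([ 753.9, -128.8]), array([58.5, 60.6]), 9.2, np.float64(74.2)) 0.08144995210188566
```

>>> send_rows(
  commands=[
    [2.44,-2.785,0,0,0,0],
    [2.44,-2.785,0,0,0,0],
    [2.44,-2.785,0,0,0,0],
    [2.44,-2.785,0,0,0,0],
    [2.44,-2.785,0,0,0,0],
  ],
  fingers=-1,
)

```text
time: 0.52
tcp_pos: [0.287, -0.4087, 0.2525]
tcp_rot: [[0.935, 0.355, -0.0], [0.355, -0.935, 0.001], [0.0, -0.001, -1.0]]
force: [1.0, -0.4, -0.1]
width: 0.0854
```

>>> send_rows(
  commands=[
    [2.44,-2.785,0,0,0,0],
    [2.44,-2.785,0,0,0,0],
    [2.44,-2.785,0,0,0,0],
    [2.44,-2.785,0,0,0,0],
    [2.44,-2.785,0,0,0,0],
  ],
)

```text
time: 0.93
tcp_pos: [0.3513, -0.2351, 0.2528]
tcp_rot: [[0.935, 0.355, -0.0], [0.355, -0.935, 0.0], [0.0, -0.0, -1.0]]
force: [1.1, 0.6, 0.0]
width: 0.0855
```

>>> send_rows(
  commands=[
    [2.44,-2.785,0,0,0,0],
    [2.44,-2.785,0,0,0,0],
    [2.44,-2.785,0,0,0,0],
    [2.44,-2.785,0,0,0,0],
    [2.44,-2.785,0,0,0,0],
  ],
)

```text
time: 1.35
tcp_pos: [0.4158, -0.0615, 0.253]
tcp_rot: [[0.935, 0.356, 0.0], [0.356, -0.935, -0.0], [0.0, 0.0, -1.0]]
force: [0.2, -0.4, 0.2]
width: 0.0856
```

>>> send_rows(
  commands=[
    [2.44,-2.785,0,0,0,0],
    [2.44,-2.785,0,0,0,0],
    [2.44,-2.785,0,0,0,0],
    [2.44,-2.785,0,0,0,0],
    [2.44,-2.785,0,0,0,0],
  ],
)

```text
time: 1.77
tcp_pos: [0.4802, 0.1122, 0.2529]
tcp_rot: [[0.934, 0.356, -0.0], [0.356, -0.934, -0.0], [-0.0, 0.0, -1.0]]
force: [1.4, -0.8, -0.1]
width: 0.0855
```

>>> send_rows(
  commands=[
    [0,0,0,0,0,6.66],
    [0,0,0,0,0,6.66],
    [0,0,0,0,0,6.66],
    [0,0,0,0,0,6.66],
    [0,0,0,0,0,6.66],
  ],
)

```text
time: 2.18
tcp_pos: [0.4799, 0.1103, 0.2527]
tcp_rot: [[0.975, -0.221, -0.001], [-0.221, -0.975, -0.0], [-0.001, 0.0, -1.0]]
force: [0.8, -0.4, -0.2]
width: 0.0857
```

>>> send_rows(
  commands=[
    [0,0,0,0,0,6.66],
    [0,0,0,0,0,6.66],
    [0,0,0,0,0,0],
  ],
)

```text
time: 2.43
tcp_pos: [0.4799, 0.1101, 0.2527]
tcp_rot: [[0.9, -0.436, -0.001], [-0.436, -0.9, -0.0], [-0.001, 0.0, -1.0]]
force: [0.1, -0.1, 0.2]
width: 0.0853
```

>>> send_rows(
  commands=[
    [0,0,3,0,0,0],
    [0,0,3,0,0,0],
    [0,0,2.6,0,0,0],
    [0,0,1,0,0,0],
    [0,0,0,0,0,0],
  ],
)

```text
time: 2.85
tcp_pos: [0.4779, 0.1099, 0.1538]
tcp_rot: [[0.901, -0.433, -0.007], [-0.433, -0.901, -0.0], [-0.006, 0.003, -1.0]]
force: [-0.4, -0.3, 0.5]
width: 0.0853
```

>>> send_rows(
  commands=[
    [0,0,0,0,0,0],
    [0,0,0,0,0,0],
    [0,0,0,0,0,0],
    [0,0,0,0,0,0],
    [0,0,0,0,0,0],
  ],
  fingers=1,
)

```text
time: 3.27
tcp_pos: [0.4816, 0.1102, 0.1595]
tcp_rot: [[0.901, -0.435, 0.004], [-0.435, -0.901, 0.0], [0.003, -0.002, -1.0]]
force: [0.1, 0.5, -0.7]
width: 0.0325
```

>>> send_rows(
  commands=[
    [0,0,0,0,0,0],
    [0,0,0,0,0,0],
    [0,0,0,0,0,0],
    [0,0,0,0,0,0],
    [0,0,0,0,0,0],
  ],
)

```text
time: 3.68
tcp_pos: [0.4815, 0.1102, 0.1594]
tcp_rot: [[0.901, -0.435, 0.004], [-0.435, -0.901, 0.0], [0.003, -0.002, -1.0]]
force: [-0.6, 0.6, 6.3]
width: 0.0325
```

>>> send_rows(
  commands=[
    [0,0,-1,0,0,0],
    [0,0,-2.5,0,0,0],
    [0,0,-2.5,0,0,0],
    [0,0,-2,0,0,0],
    [0,0,0,0,0,0],
  ],
)

```text
time: 4.1
tcp_pos: [0.4824, 0.1103, 0.2429]
tcp_rot: [[0.901, -0.435, 0.009], [-0.435, -0.901, 0.001], [0.007, -0.004, -1.0]]
force: [0.5, 1.3, 0.0]
width: 0.0325
```

```bash
python3 - <<'E'
from h import *
s=arm.observe();p,d=cams.snapshot("scene");cv2.imwrite("pics/s1.png",cv2.resize(p[100:300,220:500,::-1],None,fx=2,fy=2))
w,_=cams.snapshot("wrist");cv2.imwrite("pics/w1.png",w[...,::-1])
print({k:np.round(v,3).tolist() for k,v in s.items()})
E
```

```text
{'time': 4.1, 'joint_positions': [0.074, -0.266, 1.925, 0.0, 1.474, 2.095], 'dq': [-0.0, 0.025, 0.057, -0.001, -0.048, 0.002], 'joint_efforts': [0.06, -23.709, -34.17, -0.004, 0.396, 0.0], 'tcp_pos': [0.482, 0.11, 0.243], 'tcp_rot': [[0.901, -0.435, 0.009], [-0.435, -0.901, 0.001], [0.007, -0.004, -1.0]], 'force': [0.472, 1.258, 0.019], 'moment': [-0.027, -0.036, 0.054], 'width': 0.032}
```

View pics/s1.png

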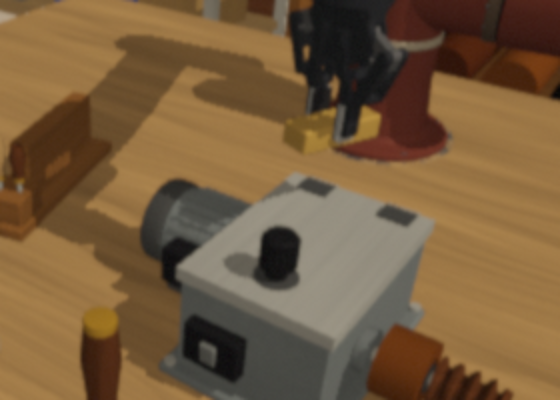

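The wax hangs level between the fingers at about (332,130) in the crop, and the cover is clear. Next I'll carry it to the board.

>>> send_rows(
  commands=[
    [1.067,3.4,0,0,0,0],
    [1.067,3.4,0,0,0,0],
    [1.067,3.4,0,0,0,0],
    [1.067,3.4,0,0,0,0],
    [1.067,3.4,0,0,0,0],
  ],
)

```text
time: 4.62
tcp_pos: [0.4527, -0.0672, 0.2349]
tcp_rot: [[0.901, -0.434, -0.004], [-0.434, -0.901, 0.001], [-0.004, 0.0, -1.0]]
force: [1.0, -1.4, -0.3]
width: 0.0326
```

>>> send_rows(
  commands=[
    [1.067,3.4,0,0,0,0],
    [1.067,3.4,0,0,0,0],
    [1.067,3.4,0,0,0,0],
    [1.067,3.4,0,0,0,0],
    [1.067,3.4,0,0,0,0],
  ],
)

```text
time: 5.03
tcp_pos: [0.4269, -0.2435, 0.2349]
tcp_rot: [[0.9, -0.435, -0.003], [-0.435, -0.9, 0.002], [-0.004, -0.001, -1.0]]
force: [0.6, -0.8, -0.3]
width: 0.0324
```

>>> send_rows(
  commands=[
    [1.067,3.4,0,0,0,0],
    [1.067,3.4,0,0,0,0],
    [0,0,0,0,0,-6.55],
    [0,0,0,0,0,-6.55],
    [0,0,0,0,0,-6.55],
  ],
)

```text
time: 5.45
tcp_pos: [0.4169, -0.313, 0.2344]
tcp_rot: [[0.995, -0.103, -0.003], [-0.103, -0.995, 0.004], [-0.004, -0.003, -1.0]]
force: [-0.3, -0.6, -0.5]
width: 0.0327
```

>>> send_rows(
  commands=[
    [0,0,0,0,0,-6.55],
    [0,0,0,0,0,-6.55],
    [0,0,0,0,0,-6.55],
    [0,0,0,0,0,0],
    [0,0,0,0,0,0],
  ],
)

```text
time: 5.87
tcp_pos: [0.4175, -0.3123, 0.2353]
tcp_rot: [[0.973, 0.231, -0.002], [0.231, -0.973, 0.002], [-0.002, -0.003, -1.0]]
force: [-0.4, -0.3, -1.4]
width: 0.0325
```

```bash
python3 - <<'E'
from h import *
s=arm.observe();print(np.round(s["tcp_pos"],4),np.round(s["tcp_rot"],3).tolist(),np.round(s["force"],2))
w,d=cams.snapshot("wrist");cv2.imwrite("pics/w2.png",w[...,::-1]);P=cloud("wrist",d);np.savez("w2.npz",p=w,P=P,d=d)
Z=P[...,2].copy();Z[d<.05]=-1
print("board",rect(P,(abs(Z-.09)<.006)))
t,d=cams.snapshot("top");P=cloud("top",d);Z=P[...,2].copy();Z[d<.1]=-1
h=cv2.cvtColor(t,cv2.COLOR_RGB2HSV)
E
```

```text
[ 0.4175 -0.3123  0.2353] [[0.973, 0.231, -0.002], [0.231, -0.973, 0.002], [-0.002, -0.003, -1.0]] [-0.45 -0.33 -1.44]
board (array([ 471.7, -298.5]), array([67.8, 27.8]), 14.0, np.float64(89.9), 3291, [[435.0, -293.0], [442.0, -320.0], [508.0, -304.0], [501.0, -277.0]])
```

View pics/w2.png

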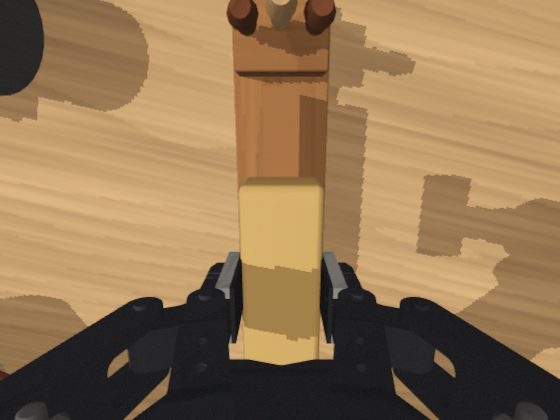

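>>> send_rows(
  commands=[
    [0,0,3,0,0,-0.4],
    [0,0,3,0,0,0],
    [0,0,3,0,0,0],
    [0,0,2,0,0,0],
    [0,0,0,0,0,0],
  ],
)

```text
time: 6.38
tcp_pos: [0.4161, -0.311, 0.1226]
tcp_rot: [[0.971, 0.239, -0.005], [0.239, -0.971, 0.005], [-0.004, -0.006, -1.0]]
force: [0.6, 0.6, -0.5]
width: 0.0327
```

>>> send_rows(
  commands=[
    [0,0,0,0,0,0],
    [0,0,0,0,0,0],
  ],
)

```text
time: 6.55
tcp_pos: [0.4187, -0.3135, 0.1287]
tcp_rot: [[0.971, 0.24, 0.001], [0.24, -0.971, -0.001], [0.001, 0.001, -1.0]]
force: [0.1, -0.6, -0.9]
width: 0.0322
```

>>> send_rows(
  commands=[
    [0,0,0.2,0,0,0],
    [0,0,0,0,0,0],
    [0,0,0,0,0,0],
  ],
)

```text
time: 6.8
tcp_pos: [0.4186, -0.3134, 0.1264]
tcp_rot: [[0.971, 0.241, 0.001], [0.241, -0.971, -0.001], [0.001, 0.001, -1.0]]
force: [-0.6, 0.3, -0.4]
width: 0.0326
```

>>> send_rows(
  commands=[
    [0,0,0.2,0,0,0],
    [0,0,0,0,0,0],
    [0,0,0,0,0,0],
  ],
)

```text
time: 7.05
tcp_pos: [0.4181, -0.3129, 0.1233]
tcp_rot: [[0.971, 0.241, -0.0], [0.241, -0.971, 0.0], [-0.0, -0.0, -1.0]]
force: [-0.3, -0.1, -0.8]
width: 0.0329
```

>>> send_rows(
  commands=[
    [0,0,0.2,0,0,0],
    [0,0,0,0,0,0],
    [0,0,0,0,0,0],
  ],
)

```text
time: 7.3
tcp_pos: [0.418, -0.3128, 0.121]
tcp_rot: [[0.971, 0.241, -0.0], [0.241, -0.971, 0.0], [-0.0, -0.0, -1.0]]
force: [0.5, -0.6, -1.2]
width: 0.0325
```

>>> send_rows(
  commands=[
    [0,0,0.2,0,0,0],
    [0,0,0,0,0,0],
    [0,0,0,0,0,0],
  ],
)

```text
time: 7.55
tcp_pos: [0.4184, -0.3132, 0.1204]
tcp_rot: [[0.971, 0.241, 0.0], [0.241, -0.971, -0.0], [0.0, 0.0, -1.0]]
force: [-2.3, 1.5, 5.2]
width: 0.0323
```

The wax touched the board at the predicted height, so I'll release it and back off.

>>> send_rows(
  commands=[
    [0,0,0,0,0,0],
    [0,0,0,0,0,0],
    [0,0,0,0,0,0],
    [0,0,0,0,0,0],
    [0,0,0,0,0,0],
  ],
  fingers=-1,
)

```text
time: 7.97
tcp_pos: [0.4181, -0.3129, 0.1191]
tcp_rot: [[0.971, 0.241, -0.0], [0.241, -0.971, 0.0], [-0.0, -0.0, -1.0]]
force: [0.5, -0.1, -0.5]
width: 0.0853
```

>>> send_rows(
  commands=[
    [0,0,-1,0,0,0],
    [0,0,-3,0,0,0],
    [0,0,-3,0,0,0],
    [0,0,-3,0,0,0],
    [0,0,-3,0,0,0],
  ],
)

```text
time: 8.38
tcp_pos: [0.418, -0.3128, 0.2514]
tcp_rot: [[0.971, 0.241, 0.0], [0.241, -0.971, -0.0], [0.0, 0.0, -1.0]]
force: [0.2, 0.0, -0.5]
width: 0.0854
```

```bash
python3 - <<'E'
from h import *
s=arm.observe();print(np.round(s["tcp_pos"],4),np.round(s["tcp_rot"],3).tolist(),np.round(s["joint_positions"],3))
w,d=cams.snapshot("wrist");cv2.imwrite("pics/w3.png",w[...,::-1]);P=cloud("wrist",d)
Z=P[...,2].copy();Z[d<.05]=-1
print("wax",rect(P,(abs(Z-.114)<.006)));print("board",rect(P,(abs(Z-.09)<.006)))
t,d=cams.snapshot("top");P=cloud("top",d);Z=P[...,2].copy();Z[d<.1]=-1
v,u=np.mgrid[:420,:560]
print("knob",rect(P,(u>170)&(u<220)&(v>195)&(v<245)&(Z>.165)))
E
```

```text
[ 0.418  -0.3128  0.2514] [[0.971, 0.241, 0.0], [0.241, -0.971, -0.0], [0.0, 0.0, -1.0]] [-0.785 -0.196  1.852  0.     1.485  0.543]
wax (array([ 542.6, -260.3]), array([14.1, 21.1]), 34.6, np.float64(114.1), 303, [[531.0, -256.0], [543.0, -273.0], [554.0, -265.0], [542.0, -248.0]])
board (array([502.6, -71.1]), array([ 2.9, 35.5]), 88.7, np.float64(86.0), 165, [[485.0, -72.0], [520.0, -73.0], [520.0, -70.0], [485.0, -69.0]])
knob (array([601.6, 126.5]), array([30.9, 32.3]), 0.1, np.float64(174.4), 248, [[586.0, 143.0], [586.0, 110.0], [617.0, 110.0], [617.0, 143.0]])
```

View pics/w3.png

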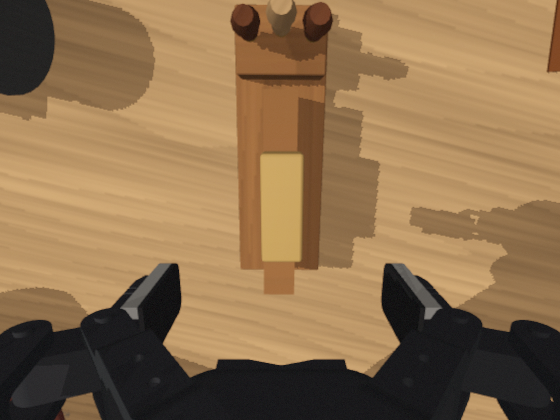

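The wax lies flat, centred and lengthwise on the board: wax at (281,207), board strip u 265–297. Next is the knob, with the jaws along machine x.

>>> send_rows(
  commands=[
    [2.19,-2.94,0,0,0,0],
    [2.19,-2.94,0,0,0,0],
    [2.19,-2.94,0,0,0,0],
    [2.19,-2.94,0,0,0,0],
    [2.19,-2.94,0,0,0,0],
  ],
)

```text
time: 8.9
tcp_pos: [0.4891, -0.1423, 0.2492]
tcp_rot: [[0.971, 0.24, -0.0], [0.24, -0.971, -0.0], [-0.0, -0.0, -1.0]]
force: [0.0, -0.3, -0.5]
width: 0.0854
```

>>> send_rows(
  commands=[
    [2.19,-2.94,0,0,0,0],
    [2.19,-2.94,0,0,0,0],
    [2.19,-2.94,0,0,0,0],
    [2.19,-2.94,0,0,0,0],
    [2.19,-2.94,0,0,0,0],
  ],
)

```text
time: 9.32
tcp_pos: [0.5601, 0.027, 0.2492]
tcp_rot: [[0.971, 0.241, -0.0], [0.241, -0.971, -0.0], [-0.0, -0.0, -1.0]]
force: [1.1, -0.6, 0.1]
width: 0.0855
```

>>> send_rows(
  commands=[
    [2.19,-2.94,0,0,0,0],
    [2.19,-2.94,0,0,0,0],
    [2.19,-2.94,0,0,0,0],
    [0,0,0,0,0,-6.81],
    [0,0,0,0,0,-6.81],
  ],
)

```text
time: 9.73
tcp_pos: [0.6025, 0.1286, 0.2486]
tcp_rot: [[0.882, 0.47, -0.001], [0.47, -0.882, -0.0], [-0.001, -0.001, -1.0]]
force: [0.2, -0.5, 0.8]
width: 0.0852
```

>>> send_rows(
  commands=[
    [0,0,0,0,0,-6.81],
    [0,0,0,0,0,-6.81],
    [0,0,0,0,0,-6.81],
    [0,0,0,0,0,-6.81],
    [0,0,0,0,0,-6.81],
  ],
)

```text
time: 10.15
tcp_pos: [0.6022, 0.1266, 0.2489]
tcp_rot: [[0.47, 0.882, -0.001], [0.882, -0.47, -0.0], [-0.0, -0.001, -1.0]]
force: [0.2, -0.1, 0.6]
width: 0.0855
```

>>> send_rows(
  commands=[
    [0,0,0,0,0,-6.81],
    [0,0,0,0,0,-6.81],
    [0,0,0,0,0,-6.81],
    [0,0,0,0,0,-6.81],
    [0,0,0,0,0,0],
  ],
)

```text
time: 10.57
tcp_pos: [0.6022, 0.1265, 0.249]
tcp_rot: [[0.018, 1.0, -0.001], [1.0, -0.018, -0.0], [-0.0, -0.001, -1.0]]
force: [-0.2, -0.7, 1.0]
width: 0.0853
```

>>> send_rows(
  commands=[
    [0,0,0,0,0,0],
    [0,0,0,0,0,0],
  ],
)

```text
time: 10.73
tcp_pos: [0.6024, 0.1265, 0.2491]
tcp_rot: [[0.023, 1.0, -0.0], [1.0, -0.023, -0.0], [-0.0, -0.0, -1.0]]
force: [-0.3, 0.0, -0.6]
width: 0.0854
```

>>> send_rows(
  commands=[
    [0,0,3,0,0,0],
    [0,0,3,0,0,0],
    [0,0,2,0,0,0],
    [0,0,0.3,0,0,0],
    [0,0,0,0,0,0],
  ],
)

```text
time: 11.15
tcp_pos: [0.6013, 0.1264, 0.1644]
tcp_rot: [[0.022, 1.0, -0.004], [1.0, -0.022, -0.0], [-0.0, -0.004, -1.0]]
force: [-0.2, 0.1, 1.5]
width: 0.0854
```

>>> send_rows(
  commands=[
    [0,0,0,0,0,0],
    [0,0,0,0,0,0],
    [0,0,0,0,0,0],
  ],
)

```text
time: 11.4
tcp_pos: [0.6038, 0.1266, 0.1688]
tcp_rot: [[0.021, 1.0, 0.004], [1.0, -0.021, 0.0], [0.0, 0.004, -1.0]]
force: [0.1, 0.7, 0.5]
width: 0.0854
```

>>> send_rows(
  commands=[
    [0,0,0,0,0,0],
    [0,0,0,0,0,0],
    [0,0,0,0,0,0],
    [0,0,0,0,0,0],
    [0,0,0,0,0,0],
  ],
  fingers=1,
)

```text
time: 11.82
tcp_pos: [0.602, 0.1265, 0.1669]
tcp_rot: [[0.02, 1.0, -0.002], [1.0, -0.02, -0.0], [-0.0, -0.002, -1.0]]
force: [-2.6, -0.2, 2.0]
width: 0.0324
```

>>> send_rows(
  commands=[
    [0,0,0,0,0,0],
    [0,0,0,0,0,0],
    [0,0,0,0,0,0],
    [0,0,0,0,0,0],
  ],
)

```text
time: 12.15
tcp_pos: [0.602, 0.1265, 0.1669]
tcp_rot: [[0.02, 1.0, -0.001], [1.0, -0.02, -0.0], [-0.0, -0.001, -1.0]]
force: [-6.0, -0.3, 6.4]
width: 0.0325
```

Knob gripped. Next is the pull test, in small steps.

>>> send_rows(
  commands=[
    [0,0,-0.2,0,0,0],
    [0,0,0,0,0,0],
    [0,0,0,0,0,0],
  ],
)

```text
time: 12.4
tcp_pos: [0.6019, 0.1265, 0.167]
tcp_rot: [[0.02, 1.0, -0.002], [1.0, -0.02, 0.0], [0.0, -0.002, -1.0]]
force: [-1.0, -0.3, -3.2]
width: 0.0324
```

>>> send_rows(
  commands=[
    [0,0,-0.2,0,0,0],
    [0,0,0,0,0,0],
    [0,0,0,0,0,0],
  ],
)

```text
time: 12.65
tcp_pos: [0.6018, 0.1265, 0.169]
tcp_rot: [[0.02, 1.0, -0.002], [1.0, -0.02, -0.0], [-0.0, -0.002, -1.0]]
force: [-2.1, 0.2, -7.1]
width: 0.0324
```

>>> send_rows(
  commands=[
    [0,0,-0.2,0,0,0],
    [0,0,0,0,0,0],
    [0,0,0,0,0,0],
  ],
)

```text
time: 12.9
tcp_pos: [0.6017, 0.1265, 0.1703]
tcp_rot: [[0.02, 1.0, -0.002], [1.0, -0.02, -0.0], [-0.0, -0.002, -1.0]]
force: [-0.4, 0.9, -15.9]
width: 0.0323
```

>>> send_rows(
  commands=[
    [0,0,-0.2,0,0,0],
    [0,0,0,0,0,0],
    [0,0,0,0,0,0],
  ],
)

```text
time: 13.15
tcp_pos: [0.6016, 0.1265, 0.1707]
tcp_rot: [[0.02, 1.0, -0.002], [1.0, -0.02, 0.0], [0.0, -0.002, -1.0]]
force: [5.2, 1.7, -24.5]
width: 0.0325
```

The lift stopped dead at about 3.5 mm and the force rose to 25 N, so the latch is caught. I'll lower and give a quarter turn.

>>> send_rows(
  commands=[
    [0,0,0.4,0,0,0],
    [0,0,0.2,0,0,0],
    [0,0,0,0,0,0],
    [0,0,0,0,0,0],
  ],
)

```text
time: 13.48
tcp_pos: [0.6019, 0.1265, 0.1692]
tcp_rot: [[0.02, 1.0, -0.002], [1.0, -0.02, -0.0], [-0.0, -0.002, -1.0]]
force: [-6.0, 0.8, -8.1]
width: 0.0323
```

>>> send_rows(
  commands=[
    [0,0,0,0,0,3.4],
    [0,0,0,0,0,6.8],
    [0,0,0,0,0,6.8],
    [0,0,0,0,0,6.8],
    [0,0,0,0,0,6.8],
  ],
)

```text
time: 13.9
tcp_pos: [0.6009, 0.1267, 0.1689]
tcp_rot: [[0.531, 0.847, -0.005], [0.847, -0.531, 0.0], [-0.002, -0.004, -1.0]]
force: [-9.0, 1.1, -6.1]
width: 0.0321
```

>>> send_rows(
  commands=[
    [0,0,0,0,0,6.8],
    [0,0,0,0,0,6.8],
    [0,0,0,0,0,6.8],
    [0,0,0,0,0,6.8],
    [0,0,0,0,0,6.8],
  ],
)

```text
time: 14.32
tcp_pos: [0.6002, 0.1275, 0.1686]
tcp_rot: [[0.914, 0.406, -0.007], [0.406, -0.914, 0.002], [-0.005, -0.004, -1.0]]
force: [-9.5, 4.0, -6.8]
width: 0.0324
```

>>> send_rows(
  commands=[
    [0,0,0,0,0,6.8],
    [0,0,0,0,0,6.8],
    [0,0,0,0,0,6.8],
    [0,0,0,0,0,3.4],
    [0,0,0,0,0,0],
  ],
)

```text
time: 14.73
tcp_pos: [0.6, 0.1283, 0.1686]
tcp_rot: [[1.0, 0.006, -0.007], [0.006, -1.0, 0.003], [-0.007, -0.003, -1.0]]
force: [-10.8, 6.3, -6.2]
width: 0.0321
```

>>> send_rows(
  commands=[
    [0,0,0,0,0,0],
    [0,0,0,0,0,0],
    [0,0,0,0,0,0],
  ],
)

```text
time: 14.98
tcp_pos: [0.6, 0.1283, 0.1686]
tcp_rot: [[1.0, 0.008, -0.007], [0.008, -1.0, 0.003], [-0.007, -0.003, -1.0]]
force: [-10.4, 5.9, -6.3]
width: 0.0327
```

>>> send_rows(
  commands=[
    [0,0,-0.2,0,0,0],
    [0,0,-0.2,0,0,0],
    [0,0,0,0,0,0],
    [0,0,0,0,0,0],
  ],
)

```text
time: 15.32
tcp_pos: [0.5995, 0.1283, 0.1718]
tcp_rot: [[1.0, 0.008, -0.008], [0.008, -1.0, 0.003], [-0.008, -0.003, -1.0]]
force: [-11.4, 6.3, -9.1]
width: 0.0326
```

>>> send_rows(
  commands=[
    [0,0,-0.2,0,0,0],
    [0,0,-0.2,0,0,0],
    [0,0,0,0,0,0],
    [0,0,0,0,0,0],
  ],
)

```text
time: 15.65
tcp_pos: [0.5988, 0.1284, 0.1754]
tcp_rot: [[1.0, 0.009, -0.01], [0.009, -1.0, 0.003], [-0.01, -0.003, -1.0]]
force: [-12.3, 6.0, -8.7]
width: 0.0324
```

It now rises past the catch point with a steady, low force, so the latch is free. I'll raise it along the hinge arc.

>>> send_rows(
  commands=[
    [-0.3,-0.15,0,0,2.5,1.6],
    [-0.2,0,-0.79,0,2.5,0],
    [-0.2,0,-0.79,0,2.5,0],
    [-0.2,0,-0.79,0,2.5,0],
    [0,0,0,0,0,0],
  ],
)

```text
time: 16.07
tcp_pos: [0.5887, 0.1288, 0.2014]
tcp_rot: [[0.985, -0.02, 0.17], [-0.02, -1.0, -0.002], [0.17, -0.001, -0.985]]
force: [-8.3, 1.8, -6.7]
width: 0.0322
```

```bash
cat > st.py <<'E'
from h import *
s=arm.observe();print({k:np.round(s[k],3).tolist() for k in("time","tcp_pos","tcp_rot","joint_positions","force","moment","width")})
t=s["tcp_pos"];R=s["tcp_rot"];print("tilt",np.degrees(np.arctan2(R[0,2],-R[2,2])),"arc",np.degrees(np.arctan2(t[2]-.125,t[0]-.419)-np.arctan2(.042,.182)),"rad",np.hypot(t[2]-.125,t[0]-.419),np.hypot(.042,.182))
E
python3 st.py
```

```text
{'time': 16.067, 'tcp_pos': [0.589, 0.129, 0.201], 'tcp_rot': [[0.985, -0.02, 0.17], [-0.02, -1.0, -0.002], [0.17, -0.001, -0.985]], 'joint_positions': [0.1, -0.061, 1.821, -0.02, 1.212, 1.696], 'force': [-8.27, 1.755, -6.696], 'moment': [0.309, 1.778, 0.068], 'width': 0.032}
tilt 9.796394149651725 arc 11.233646128310122 rad 0.18612829062890593 0.18678329689776868
```

>>> send_rows(
  commands=[
    [-0.25,0,-0.79,0,2.5,0],
    [-0.2,0,-0.79,0,2.5,0],
    [-0.2,0,-0.79,0,2.5,0],
    [-0.2,0,-0.79,0,2.5,0],
    [-0.2,0,-0.79,0,2.5,0],
  ],
)

```text
time: 16.48
tcp_pos: [0.5688, 0.1292, 0.2351]
tcp_rot: [[0.925, -0.02, 0.379], [-0.019, -1.0, -0.006], [0.379, -0.002, -0.926]]
force: [-6.7, 3.2, -6.7]
width: 0.0324
```

>>> send_rows(
  commands=[
    [-0.2,0,-0.79,0,2.5,0],
    [-0.2,0,-0.79,0,2.5,0],
    [0,0,0,0,0,0],
    [0,0,0,0,0,0],
  ],
)

```text
time: 16.82
tcp_pos: [0.5586, 0.1294, 0.2478]
tcp_rot: [[0.889, -0.02, 0.457], [-0.019, -1.0, -0.008], [0.457, -0.002, -0.889]]
force: [-5.3, 3.0, -6.3]
width: 0.0327
```

```bash
python3 st.py
```

```text
{'time': 16.817, 'tcp_pos': [0.559, 0.129, 0.248], 'tcp_rot': [[0.889, -0.02, 0.457], [-0.019, -1.0, -0.008], [0.457, -0.002, -0.889]], 'joint_positions': [0.127, -0.338, 2.021, -0.079, 0.989, 1.746], 'force': [-5.331, 2.978, -6.293], 'moment': [0.411, 1.923, 0.283], 'width': 0.033}
tilt 27.18805388250072 arc 28.342424449812643 rad 0.18589139205143235 0.18678329689776868
```

>>> send_rows(
  commands=[
    [-0.2,0,-0.75,0,2.4,0],
    [-0.2,0,-0.75,0,2.4,0],
    [-0.2,0,-0.75,0,2.4,0],
    [-0.2,0,-0.75,0,2.4,0],
    [-0.2,0,-0.75,0,2.4,0],
  ],
)

```text
time: 17.23
tcp_pos: [0.5306, 0.1299, 0.2734]
tcp_rot: [[0.774, -0.021, 0.633], [-0.017, -1.0, -0.011], [0.633, -0.002, -0.774]]
force: [-5.2, 4.7, -8.5]
width: 0.0323
```

>>> send_rows(
  commands=[
    [0,0,0,0,0,0],
    [0,0,0,0,0,0],
    [0,0,0,0,0,0],
    [0,0,0,0,0,0],
    [0,0,0,0,0,0],
  ],
)

```text
time: 17.65
tcp_pos: [0.5307, 0.1299, 0.2733]
tcp_rot: [[0.775, -0.02, 0.631], [-0.017, -1.0, -0.011], [0.631, -0.002, -0.776]]
force: [-5.7, 4.4, -7.5]
width: 0.0328
```

```bash
python3 st.py; python3 - <<'E'
from h import *
p,d=cams.snapshot("scene");cv2.imwrite("pics/s4.png",p[...,::-1])
t,d=cams.snapshot("top");P=cloud("top",d);Z=P[...,2].copy();Z[d<.1]=-1
v,u=np.mgrid[:420,:560]
def box(a,b,c,e):return (u>=a)&(u<=b)&(v>=c)&(v<=e)
for n,b in dict(maul=(200,245,100,165),cone=(125,170,140,185),jar=(300,340,135,180)).items(): print(n,rect(P,box(*b)&(Z>.03)&(Z<.21))[:4])
print("wax",rect(P,box(360,440,265,370)&(abs(Z-.114)<.008))[:4])
# cover plane: fit grey upper surface near the +-y edges, in machine xz
x,y,z=P[...,0],P[...,1],Z
for lo,hi in((.17,.20),(.055,.085)):
    m=(y>lo)&(y<hi)&(x>.43)&(x<.58)&(z>.12)&(z<.28)
    q=np.c_[x[m],z[m]].astype(np.float32)
    if len(q)>50:
        f=cv2.fitLine(q,cv2.DIST_HUBER,0,.01,.01).ravel();print("cover deg",np.degrees(np.arctan2(f[1],f[0])),len(q))
E
```

```text
{'time': 17.65, 'tcp_pos': [0.531, 0.13, 0.273], 'tcp_rot': [[0.775, -0.02, 0.631], [-0.017, -1.0, -0.011], [0.631, -0.002, -0.776]], 'joint_positions': [0.155, -0.539, 2.168, -0.146, 0.842, 1.807], 'force': [-5.717, 4.388, -7.531], 'moment': [0.526, 2.031, 0.492], 'width': 0.033}
tilt 39.138055950995124 arc 40.0062179028668 rad 0.18568350554807717 0.18678329689776868
maul (array([795.3,  81.5]), array([60. , 64.3]), 21.9, np.float64(83.1))
cone (array([742.3, 248. ]), array([46. , 49.8]), 10.9, np.float64(86.8))
jar (array([ 753.6, -129.1]), array([59.4, 59.5]), 25.4, np.float64(73.9))
wax (array([ 416.8, -314.9]), array([90.3, 35.3]), 13.5, np.float64(113.9))
cover deg 40.306633 519
cover deg 39.970547 1363
```

View pics/s4.png

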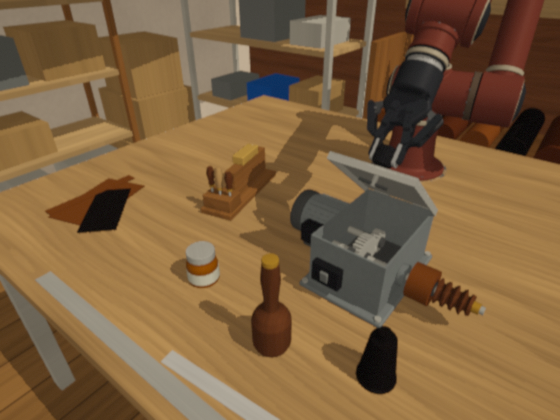

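The cover is open around (380,185), held at about 40° by the fingers at (385,150), with the gears showing. The wax is on the board at (246,155), and the maul, cone and jar haven't moved. Handing in.

```bash
python3 -c "
from plant import close_job;print(close_job())"
```

```text
the job is handed in; nothing more can be done
None
```

I finished the job in the order asked and handed it in at about 17.7 s, with the fingers holding the cover at about 40°. The hand-in gives no verdict.

- **Wax:** it lies flat and lengthwise on the board's top, with its top at 114 mm. Its centre is about 2 to 3 mm from the board's centre and it is in line with it.
- **Latch:** pulling up before turning, the knob stopped after about 3.5 mm and the force rose to about 25 N, so the latch was caught. I lowered it and turned the knob about 88° clockwise. A second pull rose freely, so it was released.
- **Cover:** the depth image gave 40.0° and 40.3° on the two sides, and the arm's own position gave 40.0°. The grip width was steady at about 32.5 mm.
- **Maul, thread cone and jar:** their measured positions changed by at most 2 mm, which is within the measuring error.

No final check failed. The fingers still carried a sideways force of about 5 to 7 N on the knob, and the tool was tilted about 1° less than the cover.

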